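# Hang the ear defenders on the tube rail

### The arm

A 7-joint arm with a two-finger parallel gripper is mounted at the origin on the work surface. World frame = base frame: x ahead of the robot, y to its left, z up, the work surface at z = 0. Lengths are in m, angles in rad, forces in N, time in s.
With the tool pointing down it reaches from about 0.35 to 0.9 m from the base axis. Payload 8.1 kg.
Tool frame: the origin (TCP) lies at the very end of the fingers, on their centre line; the grasp point (between the pads) lies manip.grip_depth behind it (manip.grip_depth is the distance from the TCP to the grasp point, in m); z points along the fingers, x is the direction in which the jaws open and shut, and the axes are right-handed (so a half turn about z gives the same grasp; the last joint's range is limited). The gripper opens to 85 mm and grips with 20 to 120 N. Pads are 22 mm wide; open, the fingers measure 114 mm over their backs; the gripper's body (76 mm by 85 mm) begins 54 mm behind the grasp point. The pads swing forward as they close: fully open they stand 13 mm farther back than shut.
Start: joints at [-1.328, 0.434, 0.025, 1.573, -0.012, 1.134, -0.075], TCP at [0.212, 0.588, 0.196] pointing down, gripper open.
Joint ranges: [-2.62, 2.62], [-0.44, 2.09], [-1.27, 1.32], [0.08, 2.57], [-1.32, 4.46], [0.12, 2], [-2.74, 2.74]. Speed limits (rad/s): [2.22, 2.22, 3.01, 3.01, 3.14, 3.14, 3.14].

### API

Orientations are given as a rotation vector (axis times angle).
In Python, from workcell import readout, optics, sign_off, manip gives the robot as it stands.
- The arm moves only by the tool drive_tool, never from a script. Its argument "steps" is a list that holds one entry, the list of rows, each a list of 6 numbers: the shift along the tool's x, y, z normalised to -1 to 1, where 1 is 60 mm, then the turn, a rotation vector about the tool's x, y, z normalised to -1 to 1, where 1 is 0.08 rad. In form: [[[dx, dy, dz, ax, ay, az], ...]]. A call has 1 to 5 rows; each row shifts and turns the pose as measured when the row begins, along the tool's axes as they then stand; what a row does not reach is not made up. A row lasts 1/8 s, in which the tool goes at most 62.5 mm and 10.7 degrees, less where a joint would pass 70% of its speed; a pose out of reach is approached as far as the arm can. A call with a number of a shift or a turn outside -1 to 1 is refused whole. A call with a gripper value outside its range is refused whole. "jaw" is the gripper command: -1 is shut, 1 is fully open, values between are in proportion, set as the call begins (left out, the last holds). The fingers move at their own pace and stop on an object; the grip force is fixed at half the most. Time passes only in rows, so rows that do not move let the fingers close. It gives the time, the measured TCP pose, the force and the opening at its end, in the units of the state.
- readout.observe(): the state, without advancing time (a new reading comes with each control period).
- optics.read_camera(name): name is "scene" or "top" or "wrist"; returns (picture, depth): 400x640x3 uint8, red, green, blue; 400x640 float32, m along the optical axis (not along the pixel's ray), 0 where there is no reading.
- optics.get_calibration(name): a dict with "fx", "fy", "cx", "cy" (pixels), "k1" (the pictures are not rectified: a ray, as slopes to the right and down, at radius r is drawn at 1 + k1 r^2 times it, then the intrinsics apply), "origin" and "attitude" of the camera in the world. Camera axes: x right, y down, z forward; pixel columns grow to the right and rows downward; lengths in m; the calibration is good to about 2 mm. A picture is of the moment at which its call begins: read the wrist's pose just before it. get_calibration takes no time and is no camera call; for the wrist camera it gives the pose at the moment of the call.
- sign_off(): hands the job in, once; it reports no verdict.
The state is a dict: "time_s": time; "joint_positions": joint angles; "qvel": joint speeds; "joint_torque": joint torques, N m; "ee_pos": TCP position; "ee_rot": TCP orientation; "force": force on the tool from outside, world axes, zero at the start; "moment": the same for the moment, N m; "width": finger opening in m.
Only numpy, scipy, OpenCV 4.12 (cv2) and the standard library are available. Lean on these libraries where they do the work, as an engineer would, in place of code of your own. Each camera call takes 0.05 s, during which the arm holds its last target. There are 200 camera calls.

### The job

Put the ear defenders away: hang them over the horizontal tube rail, near the middle between its two posts, so that the headband rests across the tube and one ear cup hangs on each side of it. Let go of them and leave them hanging at rest. Leave the steel U-bracket and the paint tin standing where they are.

Things in the scene. Friction and masses are not known exactly. Their poses are not given: they have to be found in the camera images.
- muffs_band (a point): Ear defenders standing on two grey cups, 72 x 164 x 150 mm, about 0.26 kg. Point: centre of the black rigid headband pad, 138 mm above the cups' underside. z up, y from cup to cup along the band, x across it. Pad 34 mm wide in x (grip across this, from above), 24 thick (12 above and below the point) for 32 mm of y, then sloping down. Cups 80 tall, 90 mm apart, open below the pad.
- rail_mid (a point): Fixed steel tube rail, diameter 27 mm, length 320 mm, on two posts 260 mm apart (24 mm thick, on 60 mm square foot plates, no taller than the tube). Point: middle of the tube on its axis, 135 mm above the bench; tube top at 148.5 mm. Axes: y along the tube, z up, x across it.
- bracket: Bystander: plain steel U-bracket of flat strip standing on its two legs, without cups, 45 x 110 x 110 mm (x, y, z), 0.5 kg. Origin at the centre of its underside, z up, y from leg to leg.
- tin: Bystander: round paint tin standing upright, 84 mm in diameter, 95 mm tall, 0.7 kg. Origin at the centre of its underside, z up.

How it is judged:
By the outcome, as a careful person would: the job done as asked, in the order asked, and still so for the second after the job is handed in, with the robot touching nothing.
It also fails if it takes over 38 s, if anything falls off the work surface, if the arm or the gripper's body presses on something with over 40 N, if the wrist force passes 120 N, or if a joint passes its speed limit or range.

## Working session

There is one attempt and no reset: what is moved stays moved. The work goes in short steps, Python scripts to look and compute and a tool call to move; the robot and the scene stay as the last step left them, time stands still between calls to the robot, and variables do not carry over. Pictures are saved under pics/ and viewed, about 8 in all and at most 12, crops included, and the job is handed in when it is done.

Besides the shell and the picture viewer there is one more tool, called after "Request:" by a JSON object that holds its "name" and its "arguments", one argument or row to a line. drive_tool: Moves the arm, as the interface text tells. Scaled input: -1 to 1 covers 60 mm each way for a shift and 0.08 rad each way for a turn. Its arguments: {"type":"object","properties":{"steps":{"type":"array"},"jaw":{"type":"number"}},"required":["steps"]}

```bash
mkdir -p pics; cat > h.py <<'E'
import numpy as np, cv2
from scipy.spatial.transform import Rotation as R
from workcell import readout, optics, sign_off, manip
def att(c):
    a=np.array(c['attitude'],float)
    return R.from_rotvec(a).as_matrix() if a.shape==(3,) else (a if a.shape==(3,3) else None)
def cloud(c,d):
    K=np.array([[c['fx'],0,c['cx']],[0,c['fy'],c['cy']],[0,0,1.]])
    h,w=d.shape; u,v=np.meshgrid(np.arange(w),np.arange(h))
    p=cv2.undistortPoints(np.stack([u,v],-1).reshape(-1,1,2).astype(np.float64),K,np.array([c['k1'],0,0,0.])).reshape(h,w,2)
    P=np.dstack([p*d[...,None],d])
    return P@att(c).T+np.array(c['origin'])
def shot(n):
    c=optics.get_calibration(n); p,d=optics.read_camera(n); return c,p,d,cloud(c,d)
def save(f,p): cv2.imwrite('pics/'+f,p[...,::-1])
E
python3 - <<'E'
from h import *
print(readout.observe()); print(manip.grip_depth)
for n in('scene','top'):
    c,p,d,P=shot(n); print(n,c); save(n+'0.png',p); np.savez(n+'0.npz',p=p,P=P,d=d)
E
```

```text
{'time_s': 0.0, 'joint_positions': array([-1.3275761 ,  0.43522558,  0.02502774,  1.57412702, -0.01159949,
        1.13400036, -0.07506992]), 'qvel': array([ 1.25776368e-04, -3.46887190e-05,  2.08992206e-03,  8.02305538e-04,
        3.67564781e-04, -2.37060474e-04, -9.79849420e-04]), 'joint_torque': array([-6.22932348e-04, -6.70466495e+01,  1.02484770e+00, -3.16209376e+01,
        1.56062323e-02,  1.24873349e-02,  2.08225475e-05]), 'ee_pos': array([0.2117499 , 0.5874218 , 0.19481347]), 'ee_rot': array([ 2.56972564e+00,  1.80539135e+00, -1.91070204e-03]), 'force': array([ 0.30378915,  0.8991396 , -0.46638861]), 'moment': array([-0.01555235, -0.01406408, -0.00648848]), 'width': 0.08532639914290094}
0.0187
scene {'fx': 431.81444926189545, 'fy': 431.81444926189545, 'cx': 324.839820868903, 'cy': 202.4891920452296, 'k1': -0.08147406188527859, 'origin': array([1.02680113, 0.7778342 , 0.72957315]), 'attitude': array([-0.68803252, -2.48378517,  1.32182856])}
top {'fx': 395.8855501171201, 'fy': 395.8855501171201, 'cx': 318.57323293900305, 'cy': 200.65518367787396, 'k1': -0.06575631028763303, 'origin': array([ 0.45311866, -0.0178857 ,  1.20561342]), 'attitude': array([-2.16666883,  2.20798372, -0.0938125 ])}
```

View pics/scene0.png

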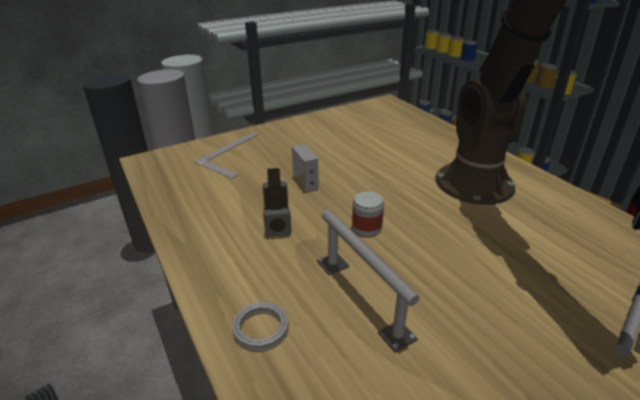

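View pics/top0.png

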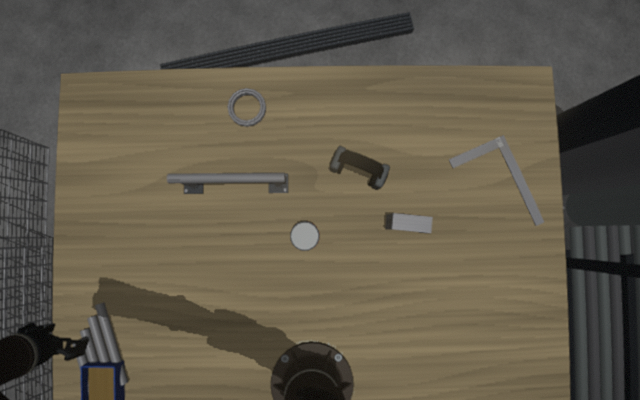

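The scene view shows the muffs at about (277,205), the rail from (327,215) to (411,297), the tin at (367,214) and the bracket at (305,168). The top view shows the muffs at (360,167), the rail from (170,178) to (288,180), the tin at (305,235) and the bracket at (409,223).

```bash
python3 - <<'E'
from h import *
for n in('scene','top'):
    z=np.load(n+'0.npz'); P=z['P']; p=z['p'].astype(int); ok=z['d']>0
    b=(P[...,0]>.3)&(P[...,0]<1)&(abs(P[...,1])<.6)&ok
    print(n,'bench z',np.median(P[b][:,2]))
    m=b&(P[...,2]>.03)&(P[...,2]<.3)
    k,l,s,c=cv2.connectedComponentsWithStats(m.astype(np.uint8))
    for i in range(1,k):
        if s[i,4]<60: continue
        Q=P[l==i]; print(i,s[i],'med',np.median(Q,0).round(3),'min',Q.min(0).round(3),'max',Q.max(0).round(3))
        for lo in (.1,.125):
            T=Q[Q[:,2]>lo]
            if len(T)>20:
                r=cv2.minAreaRect((T[:,:2]*1000).astype(np.float32)); print('   >',lo,len(T),r, 'z99',np.percentile(T[:,2],[50,95]).round(4))
E
```

```text
scene bench z -0.0005820464100606548
1 [291 144  27  40 719] med [ 0.477 -0.25   0.087] min [ 0.444 -0.349  0.03 ] max [ 0.503 -0.225  0.114]
   > 0.1 297 ((472.72869873046875, -287.25335693359375), (116.61270141601562, 47.37663269042969), 82.83651733398438) z99 [0.1092 0.1118]
2 [ 262  168   29   62 1282] med [ 0.655 -0.096  0.076] min [ 0.577 -0.234  0.03 ] max [ 0.701 -0.062  0.152]
   > 0.1 417 ((641.2738647460938, -144.42041015625), (118.0752182006836, 34.064231872558594), 66.50961303710938) z99 [0.1422 0.1502]
   > 0.125 316 ((638.9512939453125, -147.76194763183594), (109.70211791992188, 34.069732666015625), 65.21965789794922) z99 [0.1449 0.1504]
3 [352 192  32  36 993] med [0.456 0.034 0.081] min [ 0.405 -0.027  0.03 ] max [0.485 0.057 0.098]
4 [ 322  210   98  122 2340] med [0.61  0.271 0.141] min [0.59  0.061 0.03 ] max [0.618 0.384 0.151]
   > 0.1 1819 ((604.408447265625, 222.4329833984375), (27.72637176513672, 323.18963623046875), 0.018690193071961403) z99 [0.1436 0.1481]
   > 0.125 1671 ((604.408447265625, 222.4329833984375), (27.72637176513672, 323.18963623046875), 0.018
[... 461 characters left out ...]
7  172  118   15 1221] med [0.601 0.224 0.145] min [0.589 0.063 0.032] max [0.618 0.381 0.153]
   > 0.1 1163 ((603.164794921875, 221.900146484375), (318.3446350097656, 27.393943786621094), 89.68350982666016) z99 [0.1456 0.1501]
   > 0.125 1154 ((603.164794921875, 221.900146484375), (318.3446350097656, 27.393943786621094), 89.68350982666016) z99 [0.1456 0.1501]
4 [387 213  45  20 716] med [ 0.471 -0.279  0.109] min [ 0.443 -0.343  0.031] max [ 0.499 -0.23   0.116]
   > 0.1 641 ((470.4375915527344, -286.8962097167969), (109.1678237915039, 45.20368957519531), 82.99810791015625) z99 [0.1098 0.1129]
5 [290 221  30  30 684] med [0.441 0.013 0.094] min [ 0.399 -0.029  0.061] max [0.481 0.053 0.1  ]
```

```bash
cat > plan.py <<'E'
import sys
from h import *
# usage: plan.py x y z yaw_deg_of_tool_x [rows] [maxstep_mm]
x,y,z,yaw=map(float,sys.argv[1:5]); n=int(sys.argv[5]) if len(sys.argv)>5 else 5
ms=float(sys.argv[6])/1000 if len(sys.argv)>6 else .055
s=readout.observe(); p=s['ee_pos']; Rm=R.from_rotvec(s['ee_rot']); a=np.radians(yaw)
T=R.from_matrix(np.array([[np.cos(a),np.sin(a),0],[np.sin(a),-np.cos(a),0],[0,0,-1]]))
g=np.array([x,y,z]); 
for i in range(n):
    d=g-p; w=(Rm.inv()*T).as_rotvec()
    k=max(1,np.ceil(np.linalg.norm(d)/ms)); j=max(1,np.ceil(np.linalg.norm(w)/.079))
    k=j=max(k,j)
    t=Rm.inv().apply(d/k)/.06; u=w/j/.08
    print([float(v) for v in np.r_[t,u].round(2)],end=', ')
    p=p+d/k; Rm=Rm*R.from_rotvec(w/j)
print('\nleft',np.linalg.norm(g-p).round(3),np.degrees((Rm.inv()*T).magnitude()).round(1), 't',s['time_s'],'q',s['joint_positions'].round(2))
E
python3 plan.py 0.62 -0.14 0.32 -23.5
```

```text
[-0.43, 0.5, -0.1, 0.0, 0.0, 0.97], [-0.39, 0.53, -0.1, 0.0, 0.0, 0.97], [-0.35, 0.56, -0.1, 0.0, 0.0, 0.97], [-0.31, 0.59, -0.1, 0.0, 0.0, 0.97], [-0.26, 0.61, -0.1, 0.0, 0.0, 0.97], 
left 0.643 71.4 t 0.1 q [-1.33  0.44  0.02  1.57 -0.01  1.13 -0.08]
```

Request:
{"name": "drive_tool", "arguments": {
  "steps": [
    [[-0.43, 0.5, -0.4, 0, 0, 0.97], [-0.39, 0.53, -0.4, 0, 0, 0.97], [-0.35, 0.56, -0.4, 0, 0, 0.97], [-0.31, 0.59, -0.3, 0, 0, 0.97], [-0.26, 0.61, -0.3, 0, 0, 0.97]]
  ],
  "jaw": 1
}}

```text
time_s: 0.72
ee_pos: [0.3078, 0.4101, 0.3022]
ee_rot: [2.869, 1.266, -0.011]
force: [1.4, 0.3, 0.8]
width: 0.0853
```

```bash
python3 plan.py 0.62 -0.14 0.32 -23.5
```

```text
[-0.2, 0.63, -0.02, 0.01, 0.0, 0.97], [-0.15, 0.64, -0.02, 0.01, 0.0, 0.97], [-0.1, 0.65, -0.02, 0.01, 0.0, 0.97], [-0.05, 0.66, -0.02, 0.01, 0.0, 0.97], [-0.0, 0.66, -0.02, 0.01, 0.0, 0.97], 
left 0.435 48.9 t 0.725 q [-1.17  0.18  0.16  1.67 -0.03  1.3  -0.17]
```

Request:
{"name": "drive_tool", "arguments": {
  "steps": [
    [[-0.2, 0.63, -0.02, 0.01, 0, 0.97], [-0.15, 0.64, -0.02, 0.01, 0, 0.97], [-0.1, 0.65, -0.02, 0.01, 0, 0.97], [-0.05, 0.66, -0.02, 0, 0, 0.97], [0, 0.66, -0.02, 0, 0, 0.97]]
  ]
}}

```text
time_s: 1.35
ee_pos: [0.4081, 0.2318, 0.3095]
ee_rot: [3.066, 0.669, -0.011]
force: [0.4, 1.1, -0.3]
width: 0.0853
```

```bash
python3 plan.py 0.62 -0.14 0.32 -23.5
```

```text
[0.06, 0.65, -0.02, 0.01, 0.01, 0.95], [0.11, 0.64, -0.02, 0.01, 0.01, 0.95], [0.15, 0.63, -0.02, 0.01, 0.01, 0.95], [0.2, 0.62, -0.02, 0.01, 0.01, 0.95], [0.25, 0.6, -0.02, 0.01, 0.01, 0.95], 
left 0.233 26.2 t 1.35 q [-0.94  0.09  0.35  1.76 -0.03  1.3  -0.16]
```

Request:
{"name": "drive_tool", "arguments": {
  "steps": [
    [[0.06, 0.65, -0.02, 0.01, 0.01, 0.95], [0.11, 0.64, -0.02, 0.01, 0.01, 0.95], [0.15, 0.63, -0.02, 0.01, 0.01, 0.95], [0.2, 0.62, -0.02, 0.01, 0.01, 0.95], [0.25, 0.6, -0.02, 0.01, 0.01, 0.95]]
  ]
}}

```text
time_s: 1.98
ee_pos: [0.5051, 0.0555, 0.3147]
ee_rot: [-3.141, -0.059, 0.008]
force: [0.3, -0.1, 0.2]
width: 0.0854
```

```bash
python3 plan.py 0.62 -0.14 0.32 -23.5
```

```text
[0.3, 0.55, -0.02, 0.0, 0.01, 0.93], [0.34, 0.53, -0.02, 0.0, 0.01, 0.93], [0.38, 0.5, -0.02, 0.0, 0.01, 0.93], [0.41, 0.47, -0.02, 0.0, 0.01, 0.93], [0.45, 0.44, -0.02, 0.0, 0.01, 0.93], 
left 0.038 4.3 t 1.975 q [-0.68  0.16  0.56  1.69 -0.09  1.32 -0.07]
```

Request:
{"name": "drive_tool", "arguments": {
  "steps": [
    [[0.3, 0.55, -0.02, 0, 0.01, 0.93], [0.34, 0.53, -0.02, 0, 0.01, 0.93], [0.38, 0.5, -0.02, 0, 0.01, 0.93], [0.41, 0.47, -0.02, 0, 0.01, 0.93], [0.45, 0.44, -0.02, 0, 0.01, 0.93]]
  ]
}}

```text
time_s: 2.6
ee_pos: [0.6019, -0.1119, 0.319]
ee_rot: [3.094, -0.54, -0.006]
force: [-0.2, 0.6, 0.5]
width: 0.0853
```

```bash
cat > w.py <<'E'
import sys
from h import *
c,p,d,P=shot('wrist'); f=sys.argv[1]; lo=float(sys.argv[2]); hi=float(sys.argv[3])
save(f,p); s=readout.observe()
print('ee',s['ee_pos'].round(4),s['ee_rot'].round(3),'w',s['width'])
m=(d>0.0)&(P[...,2]>lo)&(P[...,2]<hi)
k,l,st,_=cv2.connectedComponentsWithStats(m.astype(np.uint8))
for i in range(1,k):
    if st[i,4]<150: continue
    Q=P[l==i]; print(st[i],cv2.minAreaRect((Q[:,:2]*1000).astype(np.float32)),'z',np.percentile(Q[:,2],[5,50,95]).round(4),Q.mean(0).round(4))
E
python3 w.py w1.png 0.13 0.17; python3 plan.py 0.638 -0.149 0.24 -23.5
```

```text
ee [ 0.6028 -0.1172  0.3188] [ 3.088 -0.553 -0.004] w 0.08530002626654319
[ 344  135   42   98 3261] ((637.9213256835938, -149.00961303710938), (102.18444061279297, 34.25332260131836), 66.83214569091797) z [0.1382 0.149  0.1519] [ 0.6384 -0.1457  0.1474]
[0.37, 0.14, 0.66, 0.03, 0.01, 0.35], [0.37, 0.14, 0.66, 0.03, 0.01, 0.35], [0.0, 0.0, 0.0, -0.0, -0.0, 0.0], [0.0, 0.0, 0.0, 0.0, 0.0, 0.0], [0.0, 0.0, 0.0, 0.0, 0.0, 0.0], 
left 0.0 0.0 t 2.65 q [-0.37  0.39  0.72  1.44 -0.25  1.41 -0.01]
```

View pics/w1.png

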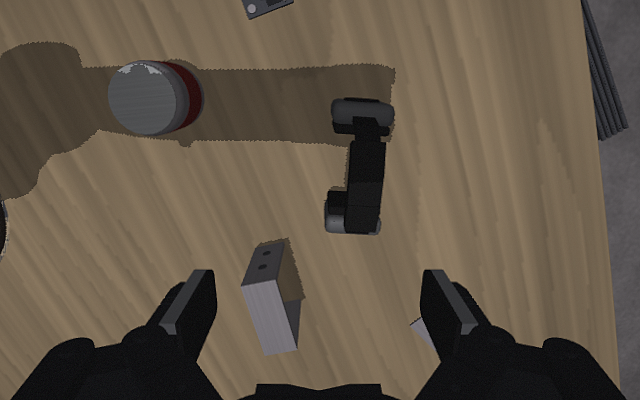

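The wrist view shows the band at about (367,185), with cups at (362,115) and (352,213). It agrees with the top view: pad at (0.638, -0.149), yaw 66.8°.

Request:
{"name": "drive_tool", "arguments": {
  "steps": [
    [[0.37, 0.14, 0.5, 0.03, 0.01, 0.35], [0.37, 0.14, 0.4, 0.03, 0.01, 0.35], [0, 0, 0.3, 0, 0, 0], [0, 0, 0, 0, 0, 0]]
  ]
}}

```text
time_s: 3.15
ee_pos: [0.6387, -0.1515, 0.2429]
ee_rot: [3.074, -0.647, -0.004]
force: [0.6, 0.8, -0.1]
width: 0.0855
```

```bash
python3 w.py w2.png 0.13 0.17; python3 plan.py 0.638 -0.149 0.128 -23.2 5 30
```

```text
ee [ 0.6392 -0.1518  0.244 ] [ 3.074e+00 -6.470e-01 -1.000e-03] w 0.08584489732371071
[ 295  118   45  123 5126] ((637.9444580078125, -148.97471618652344), (101.71228790283203, 34.032562255859375), 66.81365966796875) z [0.142  0.1493 0.1519] [ 0.6395 -0.1453  0.1479]
[-0.01, -0.01, 0.48, 0.0, 0.0, -0.03], [-0.01, -0.01, 0.48, 0.0, 0.0, -0.03], [-0.01, -0.01, 0.48, 0.0, 0.0, -0.03], [-0.01, -0.01, 0.48, 0.0, 0.0, -0.03], [0.0, 0.0, 0.0, -0.0, 0.0, 0.0], 
left 0.0 0.0 t 3.2 q [-0.28  0.52  0.7   1.45 -0.34  1.29  0.03]
```

Request:
{"name": "drive_tool", "arguments": {
  "steps": [
    [[-0.02, -0.02, 0.48, 0, 0, -0.03], [-0.02, -0.01, 0.48, 0, 0, -0.03], [-0.01, -0.01, 0.46, 0, 0, -0.03], [0, 0, 0.46, 0, 0, 0], [0, 0, 0, 0, 0, 0]]
  ]
}}

```text
time_s: 3.82
ee_pos: [0.6408, -0.1472, 0.135]
ee_rot: [-3.077, 0.63, -0.013]
force: [0.8, 0.2, 0.4]
width: 0.0857
```

```bash
python3 plan.py 0.638 -0.149 0.128 -23.2 1 30
```

```text
[-0.03, 0.05, 0.12, -0.03, -0.1, 0.02], 
left 0.0 0.0 t 3.825 q [-0.26  0.59  0.65  1.61 -0.4   1.07  0.09]
```

Request:
{"name": "drive_tool", "arguments": {
  "steps": [
    [[-0.03, 0.05, 0.12, -0.03, -0.1, 0.02], [0, 0, 0.02, 0, 0, 0]]
  ]
}}

```text
time_s: 4.08
ee_pos: [0.6395, -0.1497, 0.1293]
ee_rot: [-3.077, 0.631, -0.005]
force: [-0.9, 0.1, -0.3]
width: 0.0855
```

Request:
{"name": "drive_tool", "arguments": {
  "steps": [
    [[0, 0, 0, 0, 0, 0], [0, 0, 0, 0, 0, 0], [0, 0, 0, 0, 0, 0], [0, 0, 0, 0, 0, 0], [0, 0, 0, 0, 0, 0]]
  ],
  "jaw": -1
}}

```text
time_s: 4.7
ee_pos: [0.6406, -0.1501, 0.1313]
ee_rot: [-3.077, 0.631, -0.01]
force: [-0.9, 0.8, -0.1]
width: 0.0001
```

Request:
{"name": "drive_tool", "arguments": {
  "steps": [
    [[0, 0, 0, 0, 0, 0], [0, 0, 0, 0, 0, 0], [0, 0, 0, 0, 0, 0]]
  ]
}}

```text
time_s: 5.08
ee_pos: [0.6405, -0.1501, 0.1312]
ee_rot: [-3.077, 0.631, -0.009]
force: [-0.0, 0.4, -0.2]
width: 0.0002
```

```bash
python3 plan.py 0.62 -0.10 0.33 -23.2 5 30
```

```text
[-0.09, -0.09, -0.47, -0.0, -0.01, 0.0], [-0.09, -0.09, -0.47, -0.0, -0.01, 0.0], [-0.09, -0.09, -0.47, -0.0, -0.01, 0.0], [-0.09, -0.09, -0.47, -0.0, -0.01, 0.0], [-0.09, -0.09, -0.47, -0.0, -0.01, 0.0], 
left 0.059 0.1 t 5.075 q [-0.26  0.6   0.65  1.61 -0.4   1.06  0.1 ]
```

The jaws shut to zero, so they missed the pad. Checking with the cameras.

```bash
python3 - <<'E'
from h import *
c,p,d,P=shot('wrist'); c2,p2,d2,P2=shot('scene')
a=cv2.resize(p2[110:290,200:440],None,fx=2,fy=2)
im=np.zeros((400+360,640,3),np.uint8)
im[:400]=p; im[400:,:480]=a
save('m1.png',cv2.resize(im,(505,600)))
m=(P2[...,2]>.125)&(P2[...,2]<.16)&(d2>0)&(P2[...,1]<0)&(P2[...,0]>.5)
print(P2[m].mean(0),m.sum())
E
```

```text
[ 0.81713095 -1.38637995  0.14378172] 3280
```

View pics/m1.png

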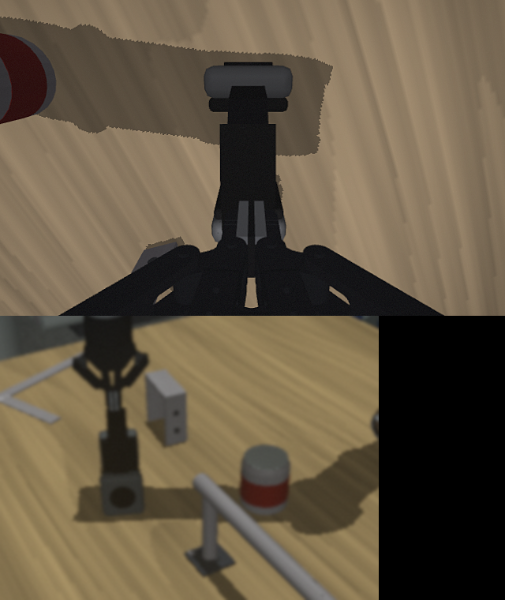

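The wrist view shows the shut fingers over the band at about (318,255) full-scale. In the scene view the fingertips sit at about (272,168), on top of the band. They seem to have closed above the pad, so I'll measure the tip height.

```bash
python3 - <<'E'
from h import *
s=readout.observe(); print(s['ee_pos'],R.from_rotvec(s['ee_rot']).as_matrix().round(3).tolist())
c,p,d,P=shot('wrist'); c2,p2,d2,P2=shot('scene')
for r in range(150,360,15): print(r,P[r,300].round(3),P[r,318].round(3),P[r,335].round(3),p[r,318])
print()
for r in range(140,215,4): print(r,[(P2[r,u].round(3).tolist(),int(p2[r,u].mean())) for u in (268,272,276)])
E
```

```text
[ 0.64044059 -0.15008523  0.1311549 ] [[0.919, -0.394, 0.006], [-0.394, -0.919, -0.001], [0.006, -0.002, -1.0]]
150 [ 0.65  -0.102  0.131] [ 0.659 -0.105  0.132] [ 0.667 -0.109  0.132] [17 14 15]
165 [ 0.649 -0.107  0.143] [ 0.657 -0.11   0.145] [ 0.664 -0.113  0.144] [22 21 22]
180 [ 0.646 -0.113  0.145] [ 0.654 -0.116  0.147] [ 0.661 -0.119  0.145] [22 21 22]
195 [ 0.643 -0.119  0.147] [ 0.651 -0.122  0.148] [ 0.659 -0.125  0.148] [21 20 21]
210 [ 0.641 -0.126  0.149] [ 0.649 -0.129  0.15 ] [ 0.656 -0.132  0.15 ] [24 23 22]
225 [ 0.638 -0.132  0.151] [ 0.646 -0.135  0.152] [ 0.653 -0.139  0.151] [24 23 19]
240 [ 0.635 -0.138  0.152] [ 0.643 -0.142  0.151] [ 0.65  -0.146  0.151] [20 20 19]
255 [ 0.631 -0.146  0.151] [ 0.644 -0.14   0.172] [ 0.647 -0.153  0.151] [16 16 20]
270 [ 0.635 -0.14   0.179] [ 0.644 -0.14   0.185] [ 0.65  -0.142  0.186] [18 20 19]
285 [ 0.636 -0.141  0.189] [ 0.644 -0.14   0.197] [ 0.649 -0.142  0.196] [19 22 24]
300 [ 0.638 -0.137  0.207] [ 0.643 -0.14   0.205] [ 0.649 -0.142  0.205] [24 22 24]
315 [ 0.639 -0.136  0.215] [ 0.641 -0.145  0.205] [ 0.649 -0.14 
[... 1269 characters left out ...]
.115, 0.143], 26), ([0.651, -0.105, 0.146], 25)]
188 [([0.671, -0.113, 0.136], 29), ([0.661, -0.111, 0.133], 25), ([0.65, -0.109, 0.131], 24)]
192 [([0.669, -0.12, 0.119], 26), ([0.665, -0.102, 0.127], 26), ([0.655, -0.1, 0.125], 25)]
196 [([0.639, -0.2, 0.051], 26), ([0.668, -0.098, 0.118], 24), ([0.658, -0.095, 0.117], 25)]
200 [([0.64, -0.201, 0.037], 26), ([0.67, -0.097, 0.107], 27), ([0.659, -0.094, 0.105], 26)]
204 [([0.639, -0.205, 0.02], 26), ([0.671, -0.097, 0.095], 25), ([0.662, -0.09, 0.096], 25)]
208 [([0.677, -0.113, 0.075], 29), ([0.672, -0.096, 0.083], 26), ([0.664, -0.087, 0.085], 26)]
212 [([0.686, -0.09, 0.079], 49), ([0.678, -0.083, 0.08], 49), ([0.669, -0.077, 0.08], 51)]
```

```bash
python3 - <<'E'
from h import *
s=readout.observe(); e=s['ee_pos']; M=R.from_rotvec(s['ee_rot'])
for n in('wrist','scene','top'):
    c,p,d,P=shot(n)
    L=M.inv().apply((P-e).reshape(-1,3)).reshape(P.shape)  # tool coords
    m=(d>0)&(abs(L[...,0])<.02)&(abs(L[...,1])<.016)&(P[...,2]>.157)&(P[...,2]<.23)
    Q=L[m]; print(n,c['origin'].round(4),m.sum())
    if m.sum(): print(' z world pct',np.percentile(P[m][:,2],[0,2,5,10,50]).round(4))
    for lo in np.arange(.157,.225,.008):
        k=m&(P[...,2]>=lo)&(P[...,2]<lo+.008)
        if k.sum()>3: print('  ',lo.round(3),k.sum(),L[k].min(0).round(4),L[k].max(0).round(4))
E
```

```text
wrist [ 0.671  -0.0745  0.3105] 8050
 z world pct [0.1713 0.1755 0.1791 0.184  0.2127]
   0.165 37 [-0.0072 -0.0111 -0.0417] [ 0.0056 -0.0101 -0.04  ]
   0.173 510 [-0.0141 -0.0118 -0.0498] [ 0.0129 -0.0059 -0.0418]
   0.181 710 [-0.0142 -0.0117 -0.0578] [ 0.013  -0.0059 -0.0498]
   0.189 807 [-0.0143 -0.0117 -0.0658] [ 0.013  -0.0058 -0.0578]
   0.197 779 [-0.0143 -0.0118 -0.0738] [ 0.0126  0.0115 -0.0658]
   0.205 1244 [-0.0199 -0.0141 -0.0819] [ 0.0199  0.0111 -0.0738]
   0.213 2446 [-0.02   -0.0147 -0.0899] [ 0.02    0.0124 -0.0817]
   0.221 1493 [-0.02   -0.0133 -0.0978] [ 0.02    0.011  -0.0897]
scene [1.0268 0.7778 0.7296] 241
 z world pct [0.1672 0.1716 0.1742 0.1777 0.2028]
   0.165 9 [-0.011  -0.0121 -0.0418] [ 0.0052 -0.0049 -0.036 ]
   0.173 25 [-0.0114 -0.0125 -0.0497] [ 0.0147 -0.0014 -0.0421]
   0.181 31 [-0.0118 -0.013  -0.0575] [ 0.0143 -0.003  -0.0502]
   0.189 31 [-0.0123 -0.0149 -0.0656] [ 0.0139 -0.0029 -0.0579]
   0.197 33 [-0.0128 -0.0148 -0.0736] [ 0.0154  0.0107 -0.0661]
   0.205 34 [-0.0185 -0.0153 -0.0816] [ 0.0178  0.0109 -0.0739]
   0.213 44 [-0.019  -0.0144 -0.0896] [ 0.0199  0.0095 -0.0821]
   0.221 31 [-0.0197 -0.0136 -0.0972] [ 0.0192  0.0069 -0.0899]
top [ 0.4531 -0.0179  1.2056] 0
```

Both cameras put the shut fingertips at z ≈ 0.171, 40 mm above the reported TCP, while x and y agree. The reported z must be off by about 40 mm, so I'll trust the cameras: reopen, go down about 43 mm more, and recheck.

Request:
{"name": "drive_tool", "arguments": {
  "steps": [
    [[0, 0, 0, 0, 0, 0], [0, 0, 0, 0, 0, 0], [0, 0, 0, 0, 0, 0], [0, 0, 0, 0, 0, 0], [0, 0, 0, 0, 0, 0]]
  ],
  "jaw": 1
}}

```text
time_s: 6.05
ee_pos: [0.6405, -0.1501, 0.1312]
ee_rot: [-3.077, 0.632, -0.009]
force: [-0.3, -0.2, -0.2]
width: 0.0854
```

Request:
{"name": "drive_tool", "arguments": {
  "steps": [
    [[0, 0, 0.25, 0, 0, 0], [0, 0, 0.25, 0, 0, 0], [0, 0, 0.22, 0, 0, 0], [0, 0, 0, 0, 0, 0]]
  ]
}}

```text
time_s: 6.55
ee_pos: [0.6398, -0.1497, 0.0836]
ee_rot: [-3.077, 0.631, -0.006]
force: [0.5, 0.4, 0.7]
width: 0.0852
```

```bash
python3 plan.py 0.6385 -0.149 0.087 -23.2 1 30; python3 - <<'E'
from h import *
s=readout.observe(); e=s['ee_pos']; M=R.from_rotvec(s['ee_rot']); print(e,s['width'],s['force'])
c,p,d,P=shot('wrist'); L=M.inv().apply((P-e).reshape(-1,3)).reshape(P.shape)
for sg in(-1,1):
    m=(d>0)&(sg*L[...,0]>.035)&(abs(L[...,0])<.062)&(abs(L[...,1])<.016)&(P[...,2]>.09)&(P[...,2]<.2)
    if m.sum(): print(sg,m.sum(),np.percentile(P[m][:,2],[0,1,3,10]).round(4),L[m].min(0).round(3),L[m].max(0).round(3))
save('w3.png',p)
E
```

```text
[-0.03, -0.0, -0.06, -0.02, -0.04, 0.0], 
left 0.0 0.0 t 6.55 q [-0.24  0.65  0.62  1.65 -0.44  0.98  0.12]
[ 0.63984638 -0.14972177  0.08360901] 0.08517421263296845 [0.47962494 0.37675196 0.66657307]
-1 8068 [0.1323 0.136  0.1391 0.1464] [-0.062 -0.016 -0.117] [-0.035  0.012 -0.049]
1 8878 [0.1331 0.1365 0.1397 0.1476] [ 0.035 -0.016 -0.116] [ 0.062  0.012 -0.049]
```

View pics/w3.png

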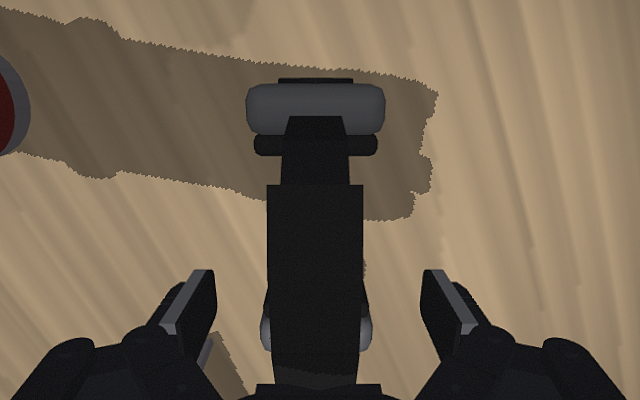

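The band sits centred between the open fingers in the wrist view (band columns 267–362, fingers at 215 and 425). Open tips are at z ≈ 0.132. Closing swings them forward, so I'll raise 6 mm to keep them above the tube later, then close.

Request:
{"name": "drive_tool", "arguments": {
  "steps": [
    [[-0.03, 0, -0.12, 0, -0.02, 0], [0, 0, 0, 0, 0, 0]]
  ]
}}

```text
time_s: 6.85
ee_pos: [0.6391, -0.1496, 0.0929]
ee_rot: [-3.077, 0.632, -0.007]
force: [-1.7, 0.0, -0.3]
width: 0.0855
```

Request:
{"name": "drive_tool", "arguments": {
  "steps": [
    [[0, 0, 0, 0, 0, 0], [0, 0, 0, 0, 0, 0], [0, 0, 0, 0, 0, 0], [0, 0, 0, 0, 0, 0], [0, 0, 0, 0, 0, 0]]
  ],
  "jaw": -1
}}

```text
time_s: 7.48
ee_pos: [0.6395, -0.1496, 0.094]
ee_rot: [-3.076, 0.631, -0.009]
force: [-0.2, -0.0, 1.2]
width: 0.0332
```

Request:
{"name": "drive_tool", "arguments": {
  "steps": [
    [[0, 0, -0.25, 0, 0, 0], [0, 0, -0.4, 0, 0, 0], [0, 0, 0, 0, 0, 0]]
  ]
}}

```text
time_s: 7.85
ee_pos: [0.6386, -0.1495, 0.1343]
ee_rot: [-3.077, 0.632, -0.007]
force: [0.8, 0.4, -2.6]
width: 0.0328
```

```bash
python3 - <<'E'
from h import *
s=readout.observe(); e=s['ee_pos']; M=R.from_rotvec(s['ee_rot']); print(e,s['width'],s['force'])
c,p,d,P=shot('wrist'); L=M.inv().apply((P-e).reshape(-1,3)).reshape(P.shape)
for sg in(-1,1):
    m=(d>0)&(sg*L[...,0]>.0185)&(sg*L[...,0]<.03)&(L[...,1]<.0)&(L[...,1]>-.016)&(L[...,2]<-.03)
    if m.sum(): print(sg,m.sum(),np.percentile(L[m][:,2],[90,97,99,100]).round(4))
m=(d>0)&(abs(L[...,0])<.01)&(L[...,1]<-.02)&(L[...,1]>-.06)&(L[...,2]<0)
for y in np.arange(-.06,-.005,.006):
    k=(d>0)&(abs(L[...,0])<.01)&(abs(L[...,1]-y)<.003)&(L[...,2]>-.06)
    print(y.round(3),np.median(L[k][:,2]).round(4) if k.any() else None,end=' ')
E
python3 plan.py 0.62 -0.07 0.31 -50
```

```text
[ 0.63861863 -0.14951173  0.13432623] 0.03281955127463744 [ 0.78765165  0.41556404 -2.62594949]
-1 2732 [-0.0528 -0.0461 -0.0434 -0.04  ]
1 2337 [-0.0519 -0.0457 -0.0431 -0.04  ]
-0.06 -0.0204 -0.054 -0.0315 -0.048 -0.0386 -0.042 -0.0495 -0.036 -0.0513 -0.03 -0.0532 -0.024 -0.0551 -0.018 -0.057 -0.012 -0.0571 -0.006 -0.057 [-0.13, -0.18, -0.49, -0.0, -0.0, 0.97], [-0.14, -0.17, -0.49, -0.0, -0.0, 0.97], [-0.16, -0.16, -0.49, -0.0, -0.0, 0.97], [-0.17, -0.15, -0.49, -0.0, -0.0, 0.97], [-0.18, -0.13, -0.49, -0.0, -0.0, 0.97], 
left 0.032 4.5 t 7.9 q [-0.26  0.6   0.65  1.61 -0.4   1.07  0.09]
```

Gripped: width 33 mm, weight about 2.6 N. The pad underside is at ee_z + 0.033, so it should rest on the tube at ee_z ≈ 0.115. Now lift, turn and carry.

Request:
{"name": "drive_tool", "arguments": {
  "steps": [
    [[-0.1, -0.1, -0.55, 0, 0, 0.97], [-0.1, -0.1, -0.55, 0, 0, 0.97], [-0.1, -0.1, -0.55, 0, 0, 0.97], [-0.17, -0.15, -0.55, 0, 0, 0.97], [-0.18, -0.13, -0.5, 0, 0, 0.97]]
  ]
}}

```text
time_s: 8.52
ee_pos: [0.6203, -0.0966, 0.2918]
ee_rot: [2.887, -1.233, -0.017]
force: [0.6, 0.5, -3.2]
width: 0.0324
```

```bash
python3 plan.py 0.6035 0.222 0.30 -90 5 40
```

```text
[-0.4, -0.35, -0.01, 0.01, 0.01, 0.95], [-0.43, -0.32, -0.01, 0.01, 0.01, 0.95], [-0.45, -0.28, -0.01, 0.01, 0.01, 0.95], [-0.47, -0.25, -0.01, 0.01, 0.01, 0.95], [-0.49, -0.21, -0.01, 0.01, 0.01, 0.95], 
left 0.16 21.9 t 8.525 q [-0.45  0.47  0.83  1.45 -0.34  1.39 -0.42]
```

Request:
{"name": "drive_tool", "arguments": {
  "steps": [
    [[-0.4, -0.35, -0.05, 0.01, 0.01, 0.95], [-0.43, -0.32, -0.03, 0.01, 0.01, 0.95], [-0.45, -0.28, -0.01, 0.01, 0.01, 0.95], [-0.47, -0.25, -0.01, 0.01, 0.01, 0.95], [-0.49, -0.21, -0.01, 0.01, 0.01, 0.95]]
  ]
}}

```text
time_s: 9.15
ee_pos: [0.612, 0.0658, 0.297]
ee_rot: [2.587, -1.777, -0.009]
force: [-0.2, -0.1, -2.7]
width: 0.0324
```

```bash
python3 plan.py 0.6035 0.222 0.30 -90 5 40
```

```text
[-0.5, -0.16, -0.01, 0.02, 0.0, 0.92], [-0.51, -0.12, -0.01, 0.02, 0.0, 0.92], [-0.51, -0.09, -0.01, 0.02, 0.0, 0.92], [-0.52, -0.05, -0.01, 0.02, 0.0, 0.92], [-0.52, -0.01, -0.01, 0.02, 0.0, 0.92], 
left 0.0 0.0 t 9.15 q [-0.79  0.46  0.94  1.48 -0.38  1.39 -1.04]
```

Request:
{"name": "drive_tool", "arguments": {
  "steps": [
    [[-0.5, -0.16, -0.01, 0.02, 0, 0.92], [-0.51, -0.12, -0.01, 0.02, 0, 0.92], [-0.51, -0.09, -0.01, 0.02, 0, 0.92], [-0.5, -0.05, -0.01, 0.02, 0, 0.92], [-0.45, -0.01, -0.01, 0.02, 0, 0.92]]
  ]
}}

```text
time_s: 9.78
ee_pos: [0.6016, 0.2235, 0.2946]
ee_rot: [2.206, -2.232, -0.008]
force: [0.2, 0.3, -2.6]
width: 0.0321
```

Request:
{"name": "drive_tool", "arguments": {
  "steps": [
    [[0, 0, 0, 0, 0, 0]]
  ]
}}

```text
time_s: 9.9
ee_pos: [0.6006, 0.2271, 0.2928]
ee_rot: [2.209, -2.226, -0.01]
force: [0.8, 0.0, -3.2]
width: 0.0325
```

```bash
python3 plan.py 0.6035 0.222 0.29 -90 2 40; python3 - <<'E'
from h import *
s=readout.observe(); e=s['ee_pos']; M=R.from_rotvec(s['ee_rot']); print(e,s['width'],s['force'])
ims=[]
for n in('wrist','scene'):
    c,p,d,P=shot(n); ims.append(p)
    m=(d>0)&(abs(P[...,0]-.6)<.12)&(abs(P[...,1]-.22)<.05)&(P[...,2]>.17)&(P[...,2]<.3)
    Q=P[m]
    if len(Q): print(n,len(Q),Q.min(0).round(3),Q.max(0).round(3))
    r=(d>0)&(abs(P[...,0]-.6035)<.03)&(abs(P[...,1]-.22)<.2)&(P[...,2]>.12)&(P[...,2]<.165)
    if r.sum()>50: print('  rail',cv2.minAreaRect((P[r][:,:2]*1000).astype(np.float32)),P[r][:,2].max())
im=np.hstack([ims[0],ims[1]]); save('c1.png',cv2.resize(im,(800,250)))
E
```

```text
[0.08, -0.05, 0.05, 0.1, 0.01, -0.09], [0.0, 0.0, 0.0, -0.0, 0.0, 0.0], 
left 0.0 0.0 t 9.9 q [-1.04  0.55  1.02  1.42 -0.47  1.44 -1.6 ]
[0.60057973 0.22706801 0.29275663] 0.03246952994516696 [ 0.81571095  0.0079735  -3.20485105]
wrist 7300 [0.518 0.192 0.24 ] [0.683 0.263 0.3  ]
  rail ((602.4081420898438, 223.31607055664062), (319.8359680175781, 26.288557052612305), 89.56061553955078) 0.15182542915519703
scene 2761 [0.519 0.191 0.2  ] [0.686 0.265 0.3  ]
  rail ((605.329833984375, 224.06436157226562), (26.554349899291992, 321.7712707519531), 0.35152706503868103) 0.1502472213609638
```

View pics/c1.png

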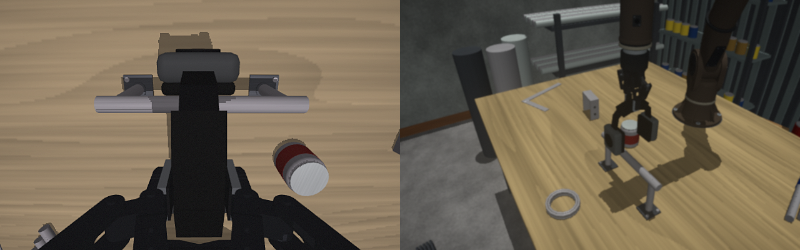

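The wrist view shows the band centred over the tube (around (200,103)), with posts either side at (137,85) and (263,85). The scene view agrees. The muffs span x 0.518–0.686, with one cup on each side of the rail. Lowering.

Request:
{"name": "drive_tool", "arguments": {
  "steps": [
    [[0.08, -0.05, 0.2, 0.1, 0, -0.09], [0, 0, 0.45, 0, 0, 0], [0, 0, 0.45, 0, 0, 0], [0, 0, 0.4, 0, 0, 0], [0, 0, 0, 0, 0, 0]]
  ]
}}

```text
time_s: 10.62
ee_pos: [0.6044, 0.2098, 0.1985]
ee_rot: [2.211, -2.231, 0.004]
force: [-0.5, -0.5, -3.1]
width: 0.0326
```

```bash
python3 plan.py 0.6035 0.222 0.125 -90 4 25
```

```text
[-0.07, 0.01, 0.41, -0.01, -0.01, -0.04], [-0.07, 0.01, 0.41, -0.01, -0.01, -0.04], [-0.07, 0.01, 0.41, -0.01, -0.01, -0.04], [0.0, 0.0, 0.0, 0.0, 0.0, 0.0], 
left 0.0 0.0 t 10.625 q [-1.01  0.6   0.98  1.58 -0.52  1.24 -1.52]
```

Request:
{"name": "drive_tool", "arguments": {
  "steps": [
    [[-0.07, 0.01, 0.41, 0, -0.01, -0.04], [-0.07, 0.01, 0.41, 0, -0.01, -0.04], [-0.07, 0.01, 0.35, 0, -0.01, -0.04], [0, 0, 0, 0, 0, 0]]
  ]
}}

```text
time_s: 11.12
ee_pos: [0.6054, 0.2193, 0.1296]
ee_rot: [-2.215, 2.219, -0.005]
force: [-0.1, 0.5, -3.5]
width: 0.0326
```

```bash
python3 plan.py 0.6035 0.222 0.117 -90 2 25;python3 - <<'E'
from h import *
s=readout.observe(); e=s['ee_pos']; print(e,s['force'])
for n in('wrist','top'):
    c,p,d,P=shot(n)
    b=(d>0)&(abs(P[...,0]-.6035)<.03)&(abs(P[...,1]-.222)<.012)&(P[...,2]>.13)&(P[...,2]<.2)
    if b.sum(): print(n,b.sum(),'pad top',np.percentile(P[b][:,2],[50,95]).round(4))
    m=(d>0)&(abs(P[...,0]-.6)<.12)&(abs(P[...,1]-.22)<.04)&(P[...,2]>.03)&(P[...,2]<.175); print(P[m].min(0),P[m].max(0))
E
```

```text
[-0.04, 0.03, 0.21, -0.08, 0.02, -0.02], [0.0, 0.0, 0.0, -0.0, -0.0, -0.0], 
left 0.0 0.0 t 11.125 q [-1.    0.67  0.93  1.66 -0.59  1.11 -1.48]
[0.60535671 0.21933922 0.12964391] [-0.07923901  0.50573106 -3.54089632]
wrist 7839 pad top [0.1865 0.1877]
[0.5232273  0.18000158 0.07895486] [0.68803079 0.25999749 0.1749558 ]
top 65 pad top [0.1854 0.1879]
[0.51994435 0.18050691 0.04245933] [0.68716311 0.25347351 0.17478672]
```

Request:
{"name": "drive_tool", "arguments": {
  "steps": [
    [[-0.04, 0.03, 0.12, -0.05, 0.02, -0.02], [0, 0, 0.07, 0, 0, 0], [0, 0, 0, 0, 0, 0]]
  ]
}}

```text
time_s: 11.6
ee_pos: [0.6063, 0.2213, 0.1214]
ee_rot: [-2.216, 2.218, -0.007]
force: [0.7, -0.0, -2.8]
width: 0.0329
```

Request:
{"name": "drive_tool", "arguments": {
  "steps": [
    [[0, 0, 0.04, 0, 0, 0], [0, 0, 0, 0, 0, 0]]
  ]
}}

```text
time_s: 11.85
ee_pos: [0.6065, 0.2213, 0.1191]
ee_rot: [-2.215, 2.218, -0.007]
force: [0.2, -0.3, -2.4]
width: 0.033
```

Request:
{"name": "drive_tool", "arguments": {
  "steps": [
    [[0, 0.05, 0.05, 0, 0, 0], [0, 0, 0, 0, 0, 0]]
  ]
}}

```text
time_s: 12.1
ee_pos: [0.604, 0.2212, 0.1165]
ee_rot: [-2.214, 2.217, -0.009]
force: [0.0, 0.1, -1.3]
width: 0.033
```

Request:
{"name": "drive_tool", "arguments": {
  "steps": [
    [[0, 0, 0.03, 0, 0, 0], [0, 0, 0, 0, 0, 0]]
  ]
}}

```text
time_s: 12.35
ee_pos: [0.604, 0.2213, 0.1166]
ee_rot: [-2.214, 2.216, -0.007]
force: [0.5, 1.0, -2.5]
width: 0.0332
```

Request:
{"name": "drive_tool", "arguments": {
  "steps": [
    [[0, 0, 0.06, 0, 0, 0], [0, 0, 0, 0, 0, 0]]
  ]
}}

```text
time_s: 12.6
ee_pos: [0.6043, 0.2214, 0.1168]
ee_rot: [-2.212, 2.214, -0.005]
force: [-0.1, -0.2, -4.0]
width: 0.033
```

```bash
python3 - <<'E'
from h import *
s=readout.observe(); e=s['ee_pos']; print(e,s['force'])
c,p,d,P=shot('wrist')
b=(d>0)&(abs(P[...,0]-.6035)<.03)&(abs(P[...,1]-.222)<.012)&(P[...,2]>.13)&(P[...,2]<.2)
print('pad top',np.percentile(P[b][:,2],[50,95]).round(4))
E
```

```text
[0.60430272 0.22142183 0.11678218] [-0.05985728 -0.23071578 -3.97472419]
pad top [0.1736 0.1748]
```

The tool no longer goes down and the pad top is at 0.1736 (0.1725 expected at rest), so the band is on the tube. Releasing.

Request:
{"name": "drive_tool", "arguments": {
  "steps": [
    [[0, 0, 0, 0, 0, 0], [0, 0, 0, 0, 0, 0], [0, 0, 0, 0, 0, 0], [0, 0, 0, 0, 0, 0], [0, 0, 0, 0, 0, 0]]
  ],
  "jaw": 1
}}

```text
time_s: 13.28
ee_pos: [0.6046, 0.2214, 0.1157]
ee_rot: [-2.212, 2.214, -0.006]
force: [0.1, 0.0, -0.0]
width: 0.0856
```

Request:
{"name": "drive_tool", "arguments": {
  "steps": [
    [[0, 0, -0.15, 0, 0, 0], [0, 0, -0.3, 0, 0, 0], [0, 0, -0.5, 0, 0, 0], [0, 0, -0.5, 0, 0, 0], [0, 0, -0.5, 0, 0, 0]]
  ]
}}

```text
time_s: 13.9
ee_pos: [0.6027, 0.2202, 0.2388]
ee_rot: [-2.212, 2.216, -0.007]
force: [0.6, -0.2, -0.3]
width: 0.0854
```

Request:
{"name": "drive_tool", "arguments": {
  "steps": [
    [[0, 0, -0.5, 0, 0, 0], [0, 0, -0.5, 0, 0, 0], [0, 0, 0, 0, 0, 0], [0, 0, 0, 0, 0, 0], [0, 0, 0, 0, 0, 0]]
  ]
}}

```text
time_s: 14.52
ee_pos: [0.6032, 0.2184, 0.3082]
ee_rot: [-2.205, 2.213, -0.012]
force: [-0.2, -0.0, -1.5]
width: 0.0856
```

```bash
python3 - <<'E'
from h import *
s=readout.observe(); print(s['ee_pos'],s['force'],s['width'])
ims=[]
for n in('wrist','scene','top'):
    c,p,d,P=shot(n); ims.append(p)
    m=(d>0)&(abs(P[...,0]-.6)<.13)&(abs(P[...,1]-.22)<.05)&(P[...,2]>.16)&(P[...,2]<.19)
    if m.sum()>5: print(n,m.sum(),cv2.minAreaRect((P[m][:,:2]*1000).astype(np.float32)),np.percentile(P[m][:,2],[50,95]))
    for nm,x,y in(('brk',.471,-.287),('tin',.441,.013)):
        k=(d>0)&(abs(P[...,0]-x)<.09)&(abs(P[...,1]-y)<.09)&(P[...,2]>.085)&(P[...,2]<.125)
        if k.sum()>50 and n!='wrist': print('  ',nm,cv2.minAreaRect((P[k][:,:2]*1000).astype(np.float32))[0])
im=np.hstack([ims[0],ims[1]]); save('f1.png',cv2.resize(im,(800,250)))
E
```

```text
[0.60315088 0.21838596 0.30818137] [-0.17675449 -0.0155863  -1.4713568 ] 0.0855515612966465
wrist 3835 ((601.4728393554688, 221.27098083496094), (96.5502700805664, 34.03963851928711), 0.016742965206503868) [0.17205263 0.17440348]
scene 620 ((602.4697265625, 221.23947143554688), (38.256099700927734, 99.3375015258789), 88.45182800292969) [0.16859332 0.17307511]
   brk (471.9835510253906, -287.3370056152344)
   tin (443.14642333984375, 15.601066589355469)
top 358 ((600.9481201171875, 220.43186950683594), (94.66291809082031, 32.44512939453125), 0.26540347933769226) [0.1705902  0.17486451]
   brk (470.32470703125, -286.9491882324219)
   tin (440.6708068847656, 11.742706298828125)
```

View pics/f1.png

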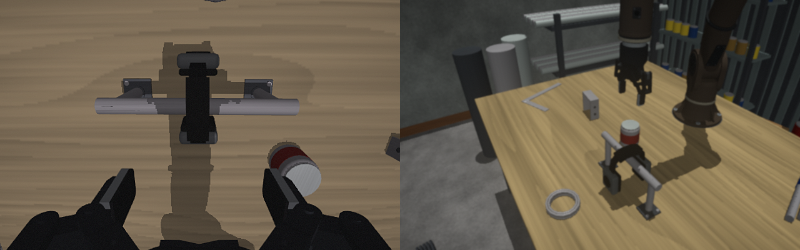

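The muffs hang over mid-tube in both views, at about (197,100) in the wrist view and (625,165) in the scene view, with one cup on each side. The tool is clear above them. Handing in.

```bash
python3 -c "
from h import *
print(sign_off())"
```

```text
the job is handed in; nothing more can be done
None
```

The ear defenders hang over the tube rail with one cup on each side, released and with the gripper well clear above them. I handed the job in at about 15 s of the 38 s allowed.

- **Muffs:** the band is centred at about (0.602, 0.221), and the rail middle at about (0.603, 0.222). The band lies square across the tube. The pad top is at about 0.172–0.174 m against 0.1725 m expected at rest.
- **Bracket and tin:** both stand where they were, to within 1–4 mm, which is within camera noise.
- **Missed first grasp:** the jaws shut on nothing above the pad. Two cameras put the fingertips about 40 mm higher than the reported TCP, while x and y agreed. I worked from the camera heights after that. The second grasp held at 33 mm width with about 2.6 N of weight.
- **Disagreeing check:** while lowering onto the tube, the wrist force read between −1.3 and −4.0 N and did not show contact clearly. I judged contact from the tool no longer going down and from the pad height.

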